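# Dress a lipped counter ledge with books stepping down from the vase

## Task

Stand the three books and the card deck upright behind the lip of the oak counter ledge, covers facing the ticket side, each centred behind one of the four price tickets. Their heights must step down along the row: the tallest next to the red vase, the lowest at the far end by the glass bowl. Do not let any of them fall over, and leave the vase where it stands.

Things in the scene. Friction and masses are not known exactly. Their poses are not given: they have to be found in the camera images.
- book_large: Tallest item, a hardback with a yellow upper half and a picture of a bowl of soup below, standing on its lower edge on the table: 18 mm thick, 121 mm wide, 175 mm high. Origin: middle of the lower edge face; z up, y along the width, x along the thickness, -x is the front cover.
- book_medium: Second tallest, a light blue hardback with large white, red and yellow patches, standing on its lower edge on the table: 22 mm thick, 101 mm wide, 165 mm high. Origin: middle of the lower edge face; z up, y along the width, x along the thickness, -x is the front cover.
- book_small: Third, a small white book with a pattern of red triangles, standing on its lower edge on the table: 20 mm thick, 88 mm wide, 112 mm high. Origin: middle of the lower edge face; z up, y along the width, x along the thickness, -x is the front cover.
- card_deck: Lowest item, a boxed deck of cards with a coloured honeycomb pattern on its face and plain white sides, standing on a short edge on the table: 14 mm thick, 62 mm wide, 88 mm high. Origin: middle of its back face, 44 mm above its lower edge, so the middle of its thickness is 7 mm along +z from the origin; y up, x along the width, z along the thickness, +z is the patterned front.
- ticket_0: blank white price ticket in a sloping brass holder, 58 mm wide, on the front lip of the oak counter ledge, the leftmost of four as seen from the robot. Origin: not on the card but on the channel floor (12 mm above the table) right behind it, midway between lip and rear rail. z up, +y along the ledge to its left end seen from the robot, -x out over the lip, where the covers must face.
- ticket_1: blank white price ticket in a sloping brass holder, 58 mm wide, on the front lip of the oak counter ledge, second from the left. Origin: not on the card but on the channel floor (12 mm above the table) right behind it, midway between lip and rear rail. z up, +y along the ledge to its left end seen from the robot, -x out over the lip, where the covers must face.
- ticket_2: blank white price ticket in a sloping brass holder, 58 mm wide, on the front lip of the oak counter ledge, third from the left. Origin: not on the card but on the channel floor (12 mm above the table) right behind it, midway between lip and rear rail. z up, +y along the ledge to its left end seen from the robot, -x out over the lip, where the covers must face.
- ticket_3: blank white price ticket in a sloping brass holder, 58 mm wide, on the front lip of the oak counter ledge, the rightmost. Origin: not on the card but on the channel floor (12 mm above the table) right behind it, midway between lip and rear rail. z up, +y along the ledge to its left end seen from the robot, -x out over the lip, where the covers must face.
- ledge: Fixed oak counter ledge, 510 mm long, 56 mm deep: a 38 mm wide channel, floor 12 mm above the table, between the front lip (9 mm thick, top 34 mm above the table) and the rear rail (top 46 mm); open at both ends. The four tickets on its lip are 125 mm apart. Origin: centre of its underside, axes as the tickets'.
- red_vase: Red vase with pink flowers, 224 mm high, 105 mm across the flowers, loose, standing just off one end of the ledge (which end varies); the clear glass bowl of pebbles (90 mm across, 70 mm high) stands off the other end. Origin: centre of its underside.
Mind the look-alikes: they are no part of the job. Leave any orange look-alike of the card_deck alone.

How it is judged:
At the end, for the whole second after the job is handed in: All four stand behind their tickets, tallest by the vase, stepping down to the bowl: within 15 mm of the ticket along the ledge, lower edge on the channel floor (6 mm), cover to the tickets and parallel to the lip (0.2 rad), upright (0.12 rad), released and at rest (angle between each of book_large, book_medium, book_small's own z axis and vertical below 0.12 rad and linear speed of each of book_large, book_medium, book_small, card_deck below 0.02 m/s and angle between card_deck's own y axis and vertical below 0.12 rad and ((horizontal distance between red_vase and ticket_0 below 0.25 m and (y of ticket_3 in the frame of book_large below 0 m and x of book_large in the frame of ticket_0 between -0.015 and 0.015 m and y of book_large in the frame of ticket_0 between -0.015 and 0.015 m and z of book_large in the frame of ticket_0 between -0.006 and 0.006 m and angle between the x axis of book_large and the x axis of ticket_0, either way round below 0.2 rad) and (y of ticket_3 in the frame of book_medium below 0 m and x of book_medium in the frame of ticket_1 between -0.015 and 0.015 m and y of book_medium in the frame of ticket_1 between -0.015 and 0.015 m and z of book_medium in the frame of ticket_1 between -0.006 and 0.006 m and angle between the x axis of book_medium and the x axis of ticket_1, either way round below 0.2 rad) and (y of ticket_0 in the frame of book_small above 0 m and x of book_small in the frame of ticket_2 between -0.015 and 0.015 m and y of book_small in the frame of ticket_2 between -0.015 and 0.015 m and z of book_small in the frame of ticket_2 between -0.006 and 0.006 m and angle between the x axis of book_small and the x axis of ticket_2, either way round below 0.2 rad) and (x of ticket_0 in the frame of card_deck below 0 m and x of card_deck in the frame of ticket_3 between -0.008 and 0.022 m and y of card_deck in the frame of ticket_3 between -0.015 and 0.015 m and z of card_deck in the frame of ticket_3 between 0.038 and 0.05 m and angle between the z axis of card_deck and the x axis of ticket_3, either way round below 0.2 rad)) or (horizontal distance between red_vase and ticket_3 below 0.25 m and (y of ticket_0 in the frame of book_large above 0 m and x of book_large in the frame of ticket_3 between -0.015 and 0.015 m and y of book_large in the frame of ticket_3 between -0.015 and 0.015 m and z of book_large in the frame of ticket_3 between -0.006 and 0.006 m and angle between the x axis of book_large and the x axis of ticket_3, either way round below 0.2 rad) and (y of ticket_0 in the frame of book_medium above 0 m and x of book_medium in the frame of ticket_2 between -0.015 and 0.015 m and y of book_medium in the frame of ticket_2 between -0.015 and 0.015 m and z of book_medium in the frame of ticket_2 between -0.006 and 0.006 m and angle between the x axis of book_medium and the x axis of ticket_2, either way round below 0.2 rad) and (y of ticket_3 in the frame of book_small below 0 m and x of book_small in the frame of ticket_1 between -0.015 and 0.015 m and y of book_small in the frame of ticket_1 between -0.015 and 0.015 m and z of book_small in the frame of ticket_1 between -0.006 and 0.006 m and angle between the x axis of book_small and the x axis of ticket_1, either way round below 0.2 rad) and (x of ticket_3 in the frame of card_deck above 0 m and x of card_deck in the frame of ticket_0 between -0.008 and 0.022 m and y of card_deck in the frame of ticket_0 between -0.015 and 0.015 m and z of card_deck in the frame of ticket_0 between 0.038 and 0.05 m and angle between the z axis of card_deck and the x axis of ticket_0, either way round below 0.2 rad)))); the robot touches nothing.
It fails at once if an item has fallen over (angle between any of book_large, book_medium, book_small's own z axis and vertical above 0.8 rad or angle between card_deck's own y axis and vertical above 0.8 rad).
It fails at once if the red vase was shifted by more than 25 mm or tipped (distance of red_vase from where it was at the start of the episode above 0.025 m or angle between red_vase's own z axis and vertical above 0.3 rad).
It also fails if it takes over 122 s, if anything falls off the work surface, if the arm or the gripper's body presses on something with over 40 N, if the wrist force passes 120 N, or if a joint passes its speed limit or range.

## Robot

A 6-joint arm with a two-finger parallel gripper is mounted at the origin on a cart in front of the work surface, level with it; the furniture and walls round the work are solid. World frame = base frame: x ahead of the robot, y to its left, z up, the work surface at z = 0. Lengths are in m, angles in rad, forces in N, time in s.
With the tool pointing down it reaches from about 0.425 to 0.95 m from the base axis. Payload 3.5 kg.
Tool frame: the origin (TCP) lies between the finger pads; the fingertips stand 22 mm ahead of it and the grasp point (between the pads) lies 3 mm ahead of it (ctrl.nose_length is the z of the fingertips in the tool frame, in m); z points along the fingers, y is the line along which they close (so a half turn about z gives the same grasp; the last joint's range is limited). The gripper opens to 85 mm and grips with 20 to 120 N. Pads are 22 mm wide; open, the fingers measure 114 mm over their backs; the gripper's body (76 mm by 85 mm) begins 54 mm behind the grasp point. The pads swing forward as they close: fully open they stand 13 mm farther back than shut.
Start: joints at [1.02, 0.286, 1.577, -0, 1.279, -0.15], TCP at [0.263, 0.622, 0.219] pointing down, gripper open.
Joint ranges: [-2.77, 2.77], [-0.9, 2.22], [0.21, 2.48], [-1.53, 4.67], [0.24, 2.81], [-2.84, 2.84]. Speed limits (rad/s): [2.79, 2.79, 3.14, 3.14, 3.14, 3.14].

## Interface

Orientations are given as a unit quaternion [x, y, z, w].
In Python, from plant import ctrl gives the robot as it stands. The module is installed in compiled form; this text tells all that it offers.
- The arm moves only by the tool send_rows, never from a script. Its argument "rows" is text: rows parted by semicolons, each of 7 numbers parted by spaces: the turn, a rotation vector about the tool's x, y, z in parts of the range, where 1.0 means 90 degrees, then the shift along the tool's x, y, z in shares of 600 mm (1.0 is 600 mm), then the opening, from -1 (shut) to 1 (fully open). A call has 1 to 8 rows; each row is the pose to reach, as a shift and turn from the pose commanded when the call began, along the tool's axes at that moment; what a row does not reach only later rows make up. A row lasts 1/8 s, in which the tool goes at most 62.5 mm and 10.7 degrees, less where a joint would pass 70% of its speed; a pose out of reach is approached as far as the arm can. A call with a gripper value outside its range is refused whole. The fingers move at their own pace and stop on an object; "grip_force" is the grip in N (left out, the last holds). Time passes only in rows, so rows that repeat a pose let the fingers close. It gives the time, the measured TCP pose, the force, the opening and the grip force at its end, in the units of the state.
- ctrl.get_state(): the state, without advancing time (a new reading comes with each control period).
- ctrl.read_camera(name): name is "scene" or "top" or "wrist"; returns a dict with "color" (420x560x3 uint8, red, green, blue), "fx", "fy", "cx", "cy" (pixels), "extrinsics" (4x4, takes a point from world to camera coordinates). Camera axes: x right, y down, z forward; pixel columns grow to the right and rows downward; lengths in m; the calibration is good to about 2 mm. The wrist camera is an equidistant fisheye: a pixel r from the principal point sees the ray r / f radians off the axis. A picture is of the moment at which its call begins. There is no depth.
- ctrl.sign_off(): hands the job in; it is judged then, once.
Trained networks look in a picture, given as the dict that the camera call returned (one of the last four; its "shot" number tells which), for a name from the list of things; names that differ only in an ending like _2 or _b are one class to them, and where a whole thing is asked for, a point or a joint stands for the part that bears it (a point fixed in the world has none). Each returns a list of dicts, best first, with "p" (0 to 1); they miss things now and then, are a little off and sometimes report something else, mostly with a low value. They report only what shows in the picture. A call takes as long as a camera call. They do not tell look-alikes from the thing itself.
- ctrl.look_for(picture, target): "position" ([x, y, z] in m, in the coordinates of the camera as it stood for that picture, good to about 4 mm: the middle of the surface that is visible of it).
The state is a dict: "time": time; "qpos": joint angles; "dq": joint speeds; "joint_efforts": joint torques, N m; "eef_pos": TCP position; "tcp_rot": TCP orientation; "contact_force": force on the tool from outside, world axes, zero at the start; "wrist_torque": the same for the moment, N m; "opening": opening from 0.0 (shut) to 1.0 (fully open); "finger_force": force on a finger pad.
Only numpy, scipy, OpenCV 4.12 (cv2) and the standard library are available. Lean on these libraries where they do the work, as an engineer would, in place of code of your own. Each camera call takes 0.05 s, during which the arm holds its last target. There are 200 camera calls.

## Working session

There is one attempt and no reset: what is moved stays moved. The work goes in short steps, Python scripts to look and compute and a tool call to move; the robot and the scene stay as the last step left them, time stands still between calls to the robot, and variables do not carry over. Pictures are saved under pics/ and viewed, at most 14 in all, crops included, and the job is handed in when it is done.

Besides the shell and the picture viewer there is one more tool, called after "Request:" by a JSON object that holds its "method" and its "body". send_rows: Moves the arm, as the interface text tells. Its arguments: {"type":"object","properties":{"rows":{"type":"string"},"grip_force":{"type":"number"}},"required":["rows"]}

```bash
mkdir -p pics
cat > h.py <<'E'
import numpy as np, cv2
from plant import ctrl
from scipy.spatial.transform import Rotation as R
np.set_printoptions(precision=4,suppress=True)
def w(pic,p):
    T=np.array(pic["extrinsics"]);return np.linalg.inv(T)@np.r_[p,1]
def save(pic,n): cv2.imwrite(f"pics/{n}.png",pic["color"][:,:,::-1])
def look(pic,names,k=4):
    for n in names:
        for d in ctrl.look_for(pic,n)[:k]: print(n,round(d["p"],2),w(pic,d["position"])[:3])
def st():
    s=ctrl.get_state();print(s["time"],s["eef_pos"],s["tcp_rot"],s["contact_force"],s["opening"],s["finger_force"],s["qpos"])
def ray(pic,u,v,z):
    "pinhole pixel to world at height z"
    T=np.linalg.inv(pic["extrinsics"]);d=T[:3,:3]@[(u-pic["cx"])/pic["fx"],(v-pic["cy"])/pic["fy"],1];o=T[:3,3]
    return o+d*(z-o[2])/d[2]
def proj(pic,P):
    P=np.atleast_2d(P);c=(np.array(pic["extrinsics"])@np.c_[P,np.ones(len(P))].T)[:3]
    return np.c_[pic["fx"]*c[0]/c[2]+pic["cx"],pic["fy"]*c[1]/c[2]+pic["cy"]]
E
python3 - <<'E'
from h import *
N=["book_large","book_medium","book_small","card_deck","ticket_0","ledge","red_vase"]
for c in("top","scene"):
    p=ctrl.read_camera(c);save(p,c+"0");print(c,p["fx"],p["extrinsics"]);look(p,N)
st()
E
```

```text
top 469.8521038394509 [[ 0.0003 -1.      0.0008  0.0745]
 [-0.9739 -0.0005 -0.2269  0.5315]
 [ 0.2269 -0.0007 -0.9739  1.245 ]
 [ 0.      0.      0.      1.    ]]
book_large 0.88 [ 0.4272 -0.1164  0.1581]
book_large 0.5 [0.5214 0.0517 0.0207]
book_large 0.29 [0.5334 0.1776 0.0215]
book_medium 0.73 [0.4203 0.3227 0.1634]
book_small 0.58 [ 0.4251 -0.3893  0.0955]
card_deck 0.66 [0.5971 0.5356 0.0833]
card_deck 0.63 [0.4196 0.1048 0.0882]
card_deck 0.23 [ 0.4218 -0.3892  0.0961]
ticket_0 0.77 [0.5425 0.2994 0.023 ]
ticket_0 0.76 [0.5315 0.1771 0.0241]
ticket_0 0.75 [0.521  0.0541 0.021 ]
ticket_0 0.65 [ 0.5133 -0.0728  0.0206]
ledge 0.68 [0.5621 0.1084 0.0088]
red_vase 0.65 [ 0.5219 -0.184   0.1696]
scene 511.7752831838587 [[ 0.7076 -0.7063  0.02   -0.3176]
 [-0.4281 -0.4512 -0.783   0.2984]
 [ 0.5621  0.5455 -0.6216  1.4116]
 [ 0.      0.      0.      1.    ]]
book_large 0.95 [ 0.4223 -0.1337  0.0952]
book_large 0.31 [0.4198 0.3024 0.0986]
book_medium 0.85 [0.4171 0.3036 0.0988]
book_small 0.91 [ 0.4157 -0.4041  0.0728]
book_small 0.42 [ 0.42   -0.1333  0.0994]
card_deck 0.58 [0.4135 0.0892 0.0488]
ticket_0 0.6 [0.5461 0.2931 0.0153]
ticket_0 0.6 [0.5372 0.173  0.0193]
ledge 0.84 [0.5686 0.1485 0.0211]
red_vase 0.6 [ 0.5225 -0.2023  0.1241]
0.8 [0.2633 0.6215 0.2194] [0.1991 0.98   0.     0.    ] [-0.113 -0.414 -0.783] 1.003206900744113 0.0 [ 1.02    0.2863  1.5766  0.      1.2786 -0.15  ]
```

View pics/top0.png

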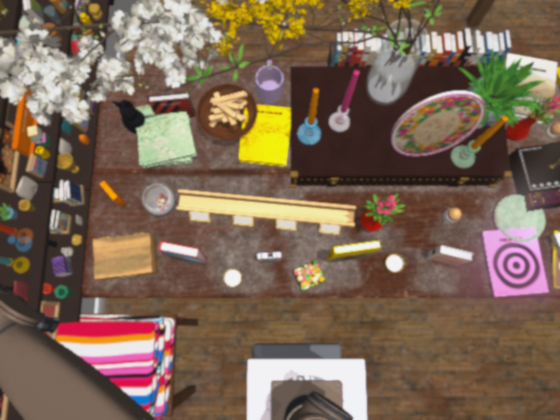

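View pics/scene0.png

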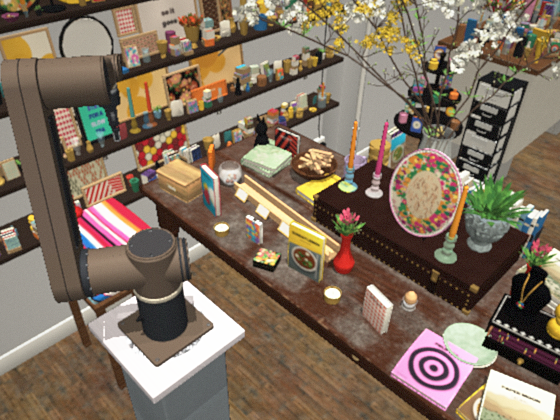

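The top view shows the ledge in the middle, from (178,205) to (355,215). The bowl is at its left end (157,198) and the vase at its right end (378,212). The items stand in front: medium (182,252), deck (268,255), large (355,250) and small (453,254). An orange look-alike deck sits at (110,190). Both books and deck show their covers to the robot side, so the order is deck→ticket_0, small→1, medium→2, large→3.

Run:
```python
from h import *
a=cv2.imread("pics/top0.png");c=a[232:272,150:290];d=a[232:272,320:480]
big=lambda c:cv2.resize(c,(800,int(800/c.shape[1]*c.shape[0])),interpolation=cv2.INTER_CUBIC)
m=a[180:240,180:420]
cv2.imwrite("pics/t1.png",np.vstack([big(c),big(d),big(m)])[:600])
s=cv2.imread("pics/scene0.png")[150:360,180:460]
cv2.imwrite("pics/s1.png",cv2.resize(s,(800,600),interpolation=cv2.INTER_CUBIC))
p=ctrl.read_camera("top")
yaw=-0.078
for n,(x,y) in dict(l=(.427,-.116),m=(.42,.323),s=(.425,-.389),d=(.4196,.1048)).items(): print(n,proj(p,[[x,y,.1]]))
```

```text
l [[349.8119 252.7362]]
m [[183.9336 255.29  ]]
s [[452.9119 253.5272]]
d [[266.4367 255.4739]]
```

View pics/t1.png

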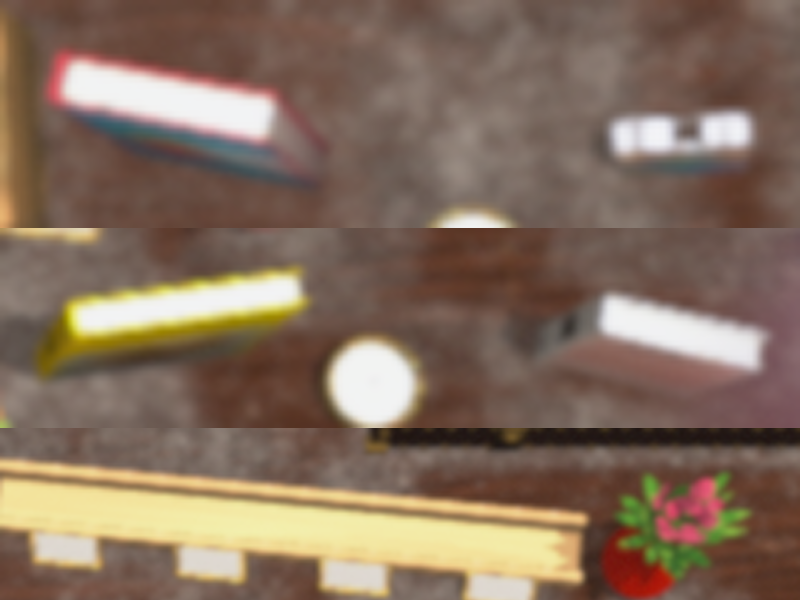

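View pics/s1.png

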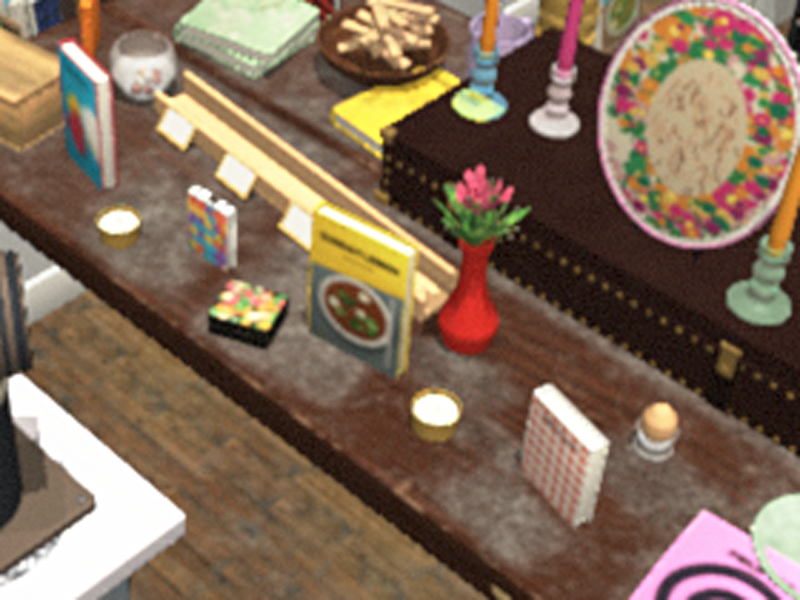

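The crops show all four covers facing the robot. I also read off the top-edge corners of each item, the ledge edges, and the vase and flowers (685,510). Now to turn these pixels into poses.

Run:
```python
from h import *
p=ctrl.read_camera("top")
def pts(l,s,ox,oy,vo,z): return np.array([ray(p,(x+.5)/s-.5+ox,(y-vo+.5)/s-.5+oy,z) for x,y in l])
I=dict(m=([(60,55),(276,95),(271,140),(52,103)],800/140,150,232,0,.165),
 d=([(612,118),(748,112),(750,147),(612,155)],800/140,150,232,0,.088),
 l=([(72,298),(301,268),(305,303),(68,335)],5,320,232,228,.175),
 s=([(605,295),(765,333),(757,370),(597,333)],5,320,232,228,.112))
for n,a in I.items():
    q=pts(*a); c=q.mean(0); e=(q[0]+q[3]-q[1]-q[2])[:2]/2; f=(q[0]+q[1]-q[2]-q[3])[:2]/2
    print(n,c,"w",np.linalg.norm(e),"t",np.linalg.norm(f),"yaw deg",np.degrees(np.arctan2(-e[0],e[1])))
print("lip edge",pts([(0,530),(580,580)],10/3,180,180,428,.034))
print("rail edge",pts([(0,462),(585,517)],10/3,180,180,428,.046))
print("flowers",pts([(685,510)],10/3,180,180,428,.2))
# refine tickets with average of several calls
a=[]
for i in range(3):
    q=ctrl.read_camera("top");a.append(sorted([list(w(q,d["position"])[:3]) for d in ctrl.look_for(q,"ticket_0")[:4]],key=lambda v:-v[1]))
print(a)
look(p,["red_vase","ledge"])
```

```text
m [0.4268 0.3246 0.165 ] w 0.09797206062290365 t 0.020766083231952493 yaw deg -10.042348986363995
d [0.4231 0.0991 0.088 ] w 0.06411735318147052 t 0.016975947736340376 yaw deg 2.971994699987302
l [ 0.4318 -0.1227  0.175 ] w 0.1179576982466337 t 0.0182039845202342 yaw deg 7.655665269602122
s [ 0.4258 -0.3922  0.112 ] w 0.08464116927386726 t 0.020722112085265414 yaw deg -13.548001444431485
lip edge [[ 0.5592  0.3543  0.034 ]
 [ 0.5157 -0.1398  0.034 ]]
rail edge [[ 0.6162  0.3546  0.046 ]
 [ 0.5678 -0.1441  0.046 ]]
flowers [[ 0.5335 -0.1928  0.2   ]]
[[[np.float64(0.5430562216553929), np.float64(0.29884950648765096), np.float64(0.018354336699814233)], [np.float64(0.5339481640345779), np.float64(0.17814942975671644), np.float64(0.021559763897933015)], [np.float64(0.5207889953899495), np.float64(0.0511443834395013), np.float64(0.020129907071441133)], [np.float64(0.5145601378305703), np.float64(-0.07375774659438007), np.float64(0.01979938248179125)]], [[np.float64(0.543333498183215), np.float64(0.2949500604513278), np.float64(0.018935231128194285)], [np.float64(0.5352618855286626), np.float64(0.17984880312232376), np.float64(0.02032434251223325)], [np.float64(0.5222906204630693), np.float64(0.053643511428693766), np.float64(0.018526946861887383)], [np.float64(0.5132685783610992), np.float64(-0.0736571936276822), np.float64(0.0209359401080067)]], [[np.float64(0.5415478601809304), np.float64(0.29665003953803754), np.float64(0.01954479493088135)], [np.float64(0.5351168770704052), np.float64(0.17814999238963747), np.float64(0.021831994541563482)], [np.float64(0.5200394794199877), np.float64(0.0501442745843507), np.float64(0.020264101291218584)], [np.float64(0.5119479167298412), np.float64(-0.07435690621711695), np.float64(0.021758287448191416)]]]
red_vase 0.63 [ 0.5194 -0.1856  0.1686]
red_vase 0.47 [ 0.5133 -0.0737  0.02  ]
ledge 0.65 [0.5642 0.1073 0.0114]
```

```bash
cat >> h.py <<'E'
LC=np.array([.565,.111]);UY=np.array([.0872,.9962])
TK=[LC+o*UY for o in(.1875,.0625,-.0625,-.1875)]
def go(x,y,z,yaw):
    "turn (deg, tool z) and shift (mm, tool axes) to TCP x,y,z with closing line at yaw deg"
    s=ctrl.get_state();r=R.from_quat(s["tcp_rot"]);M=r.as_matrix()
    tgt=R.from_euler("z",yaw,degrees=True)*R.from_matrix(np.c_[[0,1,0],[1,0,0],[0,0,-1.]])
    print("turn",(r.inv()*tgt).as_rotvec(degrees=True).round(2),"shift",(M.T@(np.array([x,y,z])-s["eef_pos"])*1000).round(1))
E
python3 - <<'E'
from h import *
go(.4231,.0991,.24,3); go(.4231,.0991,.066,3)
E
```

```text
turn [-0.    0.   64.04] shift [-350.9 -418.7  -20.7]
turn [-0.    0.   64.04] shift [-350.9 -418.6  153.3]
```

The rows are not in the units I measure in: shifts go in shares of 600 mm and turns go in shares of 90 degrees. I convert before sending: -370 mm is -0.6167, -322 mm is -0.5367, 64 degrees is 0.7111.

Request:
{"method": "send_rows", "body": {"rows": "0 0 0.0889 -0.0333 -0.0333 -0.035 1;0 0 0.1778 -0.1167 -0.1333 -0.035 1;0 0 0.2667 -0.1833 -0.2183 -0.035 1;0 0 0.3556 -0.25 -0.3 -0.035 1;0 0 0.4444 -0.3167 -0.38 -0.035 1;0 0 0.5333 -0.3833 -0.4583 -0.035 1;0 0 0.6222 -0.45 -0.5367 -0.035 1;0 0 0.7111 -0.5167 -0.6167 -0.035 1", "grip_force": 60}}

```text
time: 2.3
eef_pos: [0.3997, 0.1744, 0.2408]
tcp_rot: [0.69, 0.724, 0.001, 0.001]
contact_force: [0.2, 0.2, 0.2]
opening: 1.001
finger_force: 0.0
```

Run:
```python
from h import *
st();go(.4231,.0991,.24,3); go(.4231,.0991,.066,3)
```

```text
2.3 [0.3997 0.1744 0.2408] [0.6896 0.7242 0.0006 0.0005] [0.2273 0.1542 0.2182] 1.0009238576805553 0.0 [ 0.1779 -0.2868  2.1104 -0.0001  1.3164  0.1291]
turn [ 0.09 -0.01 -0.2 ] shift [-76.3  19.7   0.8]
turn [ 0.09 -0.01 -0.2 ] shift [-76.3  19.4 174.8]
```

In the tool's units: -63 mm is -0.105, 60 mm is 0.1.

Request:
{"method": "send_rows", "body": {"rows": "0 0 0 -0.0833 0.025 0 1;0 0 0 -0.105 0.0267 0.0667 1;0 0 0 -0.105 0.0267 0.1 1;0 0 0 -0.105 0.0267 0.1 1;0 0 0 -0.105 0.0267 0.1 1"}}

```text
time: 2.92
eef_pos: [0.4194, 0.1143, 0.1815]
tcp_rot: [0.688, 0.726, 0.001, 0.001]
contact_force: [0.2, 0.2, 0.9]
opening: 1.001
finger_force: 0.0
```

Run:
```python
from h import *
st(); go(.4231,.0991,.066,3)
p=ctrl.read_camera("top");save(p,"t2");p=ctrl.read_camera("wrist");save(p,"w2");print(p["fx"],p["cx"],p["cy"]);look(p,["card_deck","ticket_0"])
```

```text
2.925 [0.4194 0.1143 0.1815] [0.688  0.7257 0.0007 0.0006] [0.2063 0.1842 0.8696] 1.000686241884749 0.0 [ 0.0319 -0.2348  2.1796  0.      1.1949 -0.0215]
turn [0.11 0.   0.06] shift [-15.4   2.7 115.5]
325.19226210127806 277.9447597036356 207.5398030979935
card_deck 0.83 [0.4192 0.1089 0.0873]
ticket_0 0.94 [0.5467 0.2958 0.0163]
ticket_0 0.79 [0.5217 0.0552 0.0184]
ticket_0 0.67 [ 0.5076 -0.0674  0.016 ]
ticket_0 0.62 [0.5363 0.1748 0.0231]
```

View pics/w2.png

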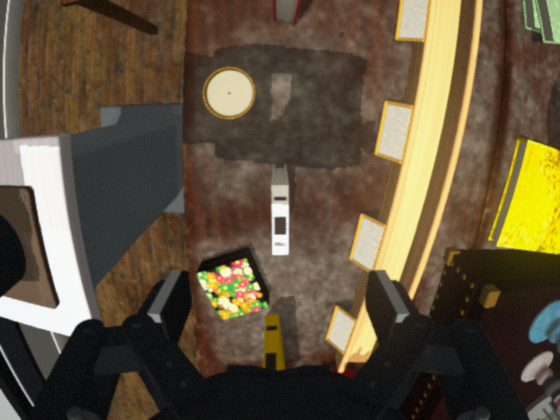

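The wrist view shows the deck's top face from (281,199) to (281,254), with the ledge and tickets on the right. I'll compute its position from the fisheye model.

```bash
cat >> h.py <<'E'
def fray(pic,u,v,z):
    a=np.array([u-pic["cx"],v-pic["cy"]])/pic["fx"];r=np.hypot(*a)
    T=np.linalg.inv(pic["extrinsics"]);d=T[:3,:3]@np.r_[a*np.sin(r)/r,np.cos(r)];o=T[:3,3]
    return o+d*(z-o[2])/d[2]
E
python3 - <<'E'
from h import *
p=ctrl.read_camera("wrist");print(np.linalg.inv(p["extrinsics"])[:3,3])
for q in[(273,199),(288,199),(272,254),(288,254)]: print(fray(p,*q,.088))
for u,v in [(481,0),(440,205),(345,372)]: print("rail rear?",fray(p,u,v,.046))
for u,v in [(425,40),(405,163),(372,272)]: print("lip inner/ticket",fray(p,u,v,.034))
E
```

```text
[0.4141 0.199  0.3352]
[0.4151 0.1202 0.088 ]
[0.427  0.1209 0.088 ]
[0.4166 0.071  0.088 ]
[0.4302 0.0718 0.088 ]
rail rear? [0.6117 0.3295 0.046 ]
rail rear? [0.5863 0.1103 0.046 ]
rail rear? [ 0.5199 -0.1234  0.046 ]
lip inner/ticket [0.553 0.273 0.034]
lip inner/ticket [0.5439 0.1479 0.034 ]
lip inner/ticket [0.5283 0.0248 0.034 ]
```

Request:
{"method": "send_rows", "body": {"rows": "0 0 0 -0.025 0.0033 0 1;0 0 0 -0.025 0.0033 0.0667 1;0 0 0 -0.025 0.0033 0.1333 1;0 0 0 -0.025 0.0033 0.1917 1;0 0 0 -0.025 0.0033 0.1917 1;0 0 0 -0.025 0.0033 0.1917 -1;0 0 0 -0.025 0.0033 0.1917 -1;0 0 0 -0.025 0.0033 0.1917 -1"}}

```text
time: 4.18
eef_pos: [0.4226, 0.0992, 0.0667]
tcp_rot: [0.688, 0.726, 0.001, 0.001]
contact_force: [1.0, 0.0, 1.0]
opening: 0.377
finger_force: 0.0
```

Request:
{"method": "send_rows", "body": {"rows": "0 0 0 0 0 0 -1;0 0 0 0 0 0 -1;0 0 0 0 0 0 -1"}}

```text
time: 4.55
eef_pos: [0.4225, 0.0993, 0.0663]
tcp_rot: [0.688, 0.726, 0.001, 0.001]
contact_force: [-0.2, 0.1, 5.8]
opening: 0.141
finger_force: 62.3
```

In the tool's units: -75 mm is -0.125, -30 mm is -0.05.

Request:
{"method": "send_rows", "body": {"rows": "0 0 0 0 0 -0.05 -1;0 0 0 0 0 -0.125 -1;0 0 0 0 0 -0.125 -1"}}

```text
time: 4.92
eef_pos: [0.4239, 0.0993, 0.1436]
tcp_rot: [0.688, 0.726, 0.002, 0.003]
contact_force: [-0.0, -0.3, -0.7]
opening: 0.146
finger_force: 61.6
```

Run:
```python
from h import *
st(); x,y=TK[0]; print(TK); go(x,y,.14,-5)
```

```text
4.925 [0.4239 0.0993 0.1436] [0.6881 0.7256 0.0025 0.0026] [-0.0205 -0.2624 -0.6572] 0.14573032545363632 61.59768104553223 [-0.0037 -0.1893  2.216   0.      1.1078 -0.0569]
[array([0.5813, 0.2978]), array([0.5704, 0.1733]), array([0.5595, 0.0487]), array([ 0.5486, -0.0758])]
turn [ 0.41 -0.01  8.04] shift [189.8 167.8   4.7]
```

In the tool's units: 190 mm is 0.3167, 180 mm is 0.3, 8 degrees is 0.0889.

Request:
{"method": "send_rows", "body": {"rows": "0 0 0.0222 0.0583 0.0583 0 -1;0 0 0.0444 0.125 0.1167 0 -1;0 0 0.0667 0.1917 0.175 0 -1;0 0 0.0889 0.25 0.2333 0 -1;0 0 0.0889 0.3 0.2667 0 -1;0 0 0.0889 0.3167 0.28 0 -1;0 0 0.0889 0.3167 0.28 0 -1;0 0 0.0889 0.3167 0.28 0 -1"}}

```text
time: 5.92
eef_pos: [0.5783, 0.2968, 0.1395]
tcp_rot: [0.737, 0.676, -0.001, -0.0]
contact_force: [0.7, 0.4, -1.4]
opening: 0.147
finger_force: 61.6
```

Run:
```python
from h import *
st(); x,y=TK[0]; go(x,y,.078,-5)
p=ctrl.read_camera("wrist");save(p,"w3");look(p,["card_deck","ticket_0"])
```

```text
5.925 [0.5783 0.2968 0.1395] [ 0.7373  0.6756 -0.001  -0.0002] [ 0.6573  0.4195 -1.3532] 0.1469592755736374 61.556339263916016 [ 0.3184  0.3054  1.7044 -0.0004  1.1338  0.4058]
turn [-0.09  0.06  0.  ] shift [ 1.3  3.1 61.5]
card_deck 0.8 [0.574  0.3099 0.1615]
ticket_0 0.56 [0.5493 0.3055 0.0217]
```

View pics/w3.png

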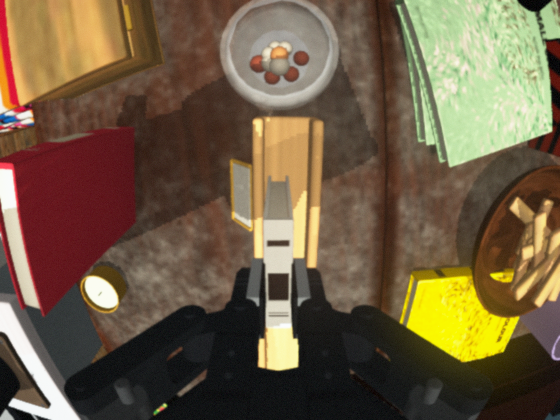

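The held deck (278,230) hangs over the channel. The ledge's left end runs from (254,118) to (323,118), and ticket_0's card centre is near (242,195).

Run:
```python
from h import *
p=ctrl.read_camera("wrist");c=np.linalg.inv(p["extrinsics"])[:3,3];print(c)
print(fray(p,254,118,.034),fray(p,323,118,.046),fray(p,253,160,.034),fray(p,322,160,.046),fray(p,242,195,.022))
s=ctrl.get_state();print(s["eef_pos"])
for P in[(-.028,.255),(.028,.255)]: print(LC+P[1]*UY+P[0]*np.array([.9962,-.0872]))
```

```text
[0.5859 0.3814 0.2941]
[0.5657 0.3677 0.034 ] [0.6188 0.3641 0.046 ] [0.5614 0.3338 0.034 ] [0.616  0.3315 0.046 ] [0.5473 0.3014 0.022 ]
[0.579  0.2971 0.1406]
[0.5593 0.3675]
[0.6151 0.3626]
```

In the tool's units: 57 mm is 0.095, 45 mm is 0.075.

Request:
{"method": "send_rows", "body": {"rows": "0 0 0 0.0017 0.0083 0 -1;0 0 0 0.0017 0.0083 0.0417 -1;0 0 0 0.0017 0.0083 0.075 -1;0 0 0 0.0017 0.0083 0.095 -1;0 0 0 0.0017 0.0083 0.095 -1"}}

```text
time: 6.75
eef_pos: [0.5834, 0.2981, 0.0817]
tcp_rot: [0.737, 0.676, -0.001, -0.001]
contact_force: [-0.0, 0.0, -1.0]
opening: 0.144
finger_force: 61.6
```

In the tool's units: 4 mm is 0.0067, 3 mm is 0.005.

Request:
{"method": "send_rows", "body": {"rows": "0 0 0 0 0 0.0033 -1;0 0 0 0 0 0.005 -1;0 0 0 0 0 0.0067 -1;0 0 0 0 0 0.0067 -1"}}

```text
time: 7.25
eef_pos: [0.5844, 0.2985, 0.0796]
tcp_rot: [0.737, 0.676, 0.0, 0.0]
contact_force: [-0.7, 0.3, -0.2]
opening: 0.145
finger_force: 61.6
```

In the tool's units: 2 mm is 0.0033, 1 mm is 0.0017.

Request:
{"method": "send_rows", "body": {"rows": "0 0 0 0 0 0.0017 -1;0 0 0 0 0 0.0033 -1;0 0 0 0 0 0.0033 -1;0 0 0 0 0 0.0033 -1"}}

```text
time: 7.75
eef_pos: [0.5847, 0.2985, 0.0784]
tcp_rot: [0.737, 0.676, 0.0, 0.0]
contact_force: [-1.3, -0.7, 6.0]
opening: 0.142
finger_force: 62.3
```

Contact with the floor, at the right height. Releasing.

Request:
{"method": "send_rows", "body": {"rows": "0 0 0 0 0 0 -0.6;0 0 0 0 0 0 -0.4;0 0 0 0 0 0 -0.2;0 0 0 0 0 0 0;0 0 0 0 0 0 0;0 0 0 0 0 0 0"}}

```text
time: 8.5
eef_pos: [0.5843, 0.2985, 0.0773]
tcp_rot: [0.737, 0.676, 0.0, 0.0]
contact_force: [-0.0, 0.9, 0.2]
opening: 0.5
finger_force: 0.0
```

In the tool's units: -220 mm is -0.3667, -170 mm is -0.2833.

Request:
{"method": "send_rows", "body": {"rows": "0 0 0 0 0 -0.0333 0;0 0 0 0 0 -0.1 0;0 0 0 0 0 -0.1833 0;0 0 0 0 0 -0.2833 0;0 0 0 0 0 -0.3667 0;0 0 0 0 0 -0.3667 0;0 0 0 0 0 -0.3667 0"}}

```text
time: 9.38
eef_pos: [0.5841, 0.2984, 0.2981]
tcp_rot: [0.737, 0.676, 0.0, 0.0]
contact_force: [0.2, 0.5, -0.5]
opening: 0.502
finger_force: 0.0
```

Run:
```python
from h import *
st(); go(.4258,-.3922,.30,-13.5); 
p=ctrl.read_camera("wrist");save(p,"w4");look(p,["card_deck","ticket_0"])
p=ctrl.read_camera("scene");look(p,["card_deck"]);save(p,"s4")
```

```text
9.375 [0.5841 0.2984 0.2981] [0.7371 0.6758 0.0004 0.0002] [ 0.1708  0.468  -0.472 ] 0.5018757262411468 0.0 [ 0.3179  0.197   1.5405 -0.      1.4032  0.4045]
turn [ 0.05 -0.02  8.54] shift [-701.7  -97.9   -2.2]
card_deck 0.76 [0.5839 0.2983 0.1005]
ticket_0 0.71 [ 0.5054 -0.0517  0.0175]
ticket_0 0.65 [0.5221 0.0603 0.0144]
ticket_0 0.6 [0.5338 0.1744 0.0214]
ticket_0 0.56 [0.548  0.3008 0.0186]
card_deck 0.63 [0.5902 0.5278 0.0561]
card_deck 0.6 [0.5782 0.2869 0.0625]
```

View pics/w4.png

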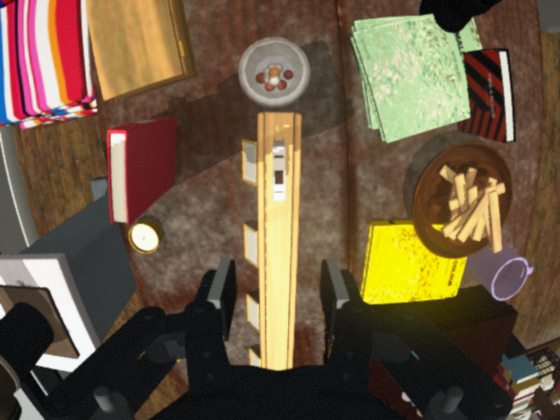

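The deck stands in the channel behind ticket_0 (276,170), and the network puts it at (.584,.298), within 2 mm of the ticket. Next, the small book.

In the tool's units: -470 mm is -0.7833, -170 mm is -0.2833, 8.5 degrees is 0.0944.

Request:
{"method": "send_rows", "body": {"rows": "0 0 0 -0.0833 -0.0117 0 0.5;0 0 0 -0.1833 -0.025 0 1;0 0 0.0222 -0.2833 -0.04 0 1;0 0 0.0444 -0.3833 -0.0533 0 1;0 0 0.0667 -0.4833 -0.0667 0 1;0 0 0.0944 -0.5833 -0.0817 0 1;0 0 0.0944 -0.6833 -0.095 0 1;0 0 0.0944 -0.7833 -0.1083 0 1"}}

```text
time: 10.62
eef_pos: [0.4779, -0.1658, 0.2966]
tcp_rot: [0.785, 0.619, -0.0, -0.0]
contact_force: [1.1, -0.5, -0.4]
opening: 1.002
finger_force: 0.0
```

Run:
```python
from h import *
st(); go(.4258,-.3922,.28,-13.5)
```

```text
10.625 [ 0.4779 -0.1658  0.2966] [ 0.7851  0.6194 -0.0001 -0.0004] [ 1.1451 -0.4539 -0.4416] 1.0023780317149613 0.0 [-0.5348 -0.1452  1.8923  0.0001  1.3954 -0.2999]
turn [-0.04 -0.02  0.04] shift [-232.3    2.    16.6]
```

In the tool's units: -230 mm is -0.3833, -215 mm is -0.3583.

Request:
{"method": "send_rows", "body": {"rows": "0 0 0 -0.0833 0 0 1;0 0 0 -0.1833 0.0017 0 1;0 0 0 -0.2833 0.0033 0.0167 1;0 0 0 -0.3583 0.0033 0.0667 1;0 0 0 -0.3833 0.0033 0.1333 1;0 0 0 -0.3833 0.0033 0.1333 1;0 0 0 -0.3833 0.0033 0.1333 1"}}

```text
time: 11.5
eef_pos: [0.4278, -0.388, 0.2183]
tcp_rot: [0.785, 0.62, 0.0, 0.0]
contact_force: [-1.0, 0.6, 0.9]
opening: 1.0
finger_force: 0.0
```

Run:
```python
from h import *
st(); go(.4258,-.3922,.088,-13.5)
p=ctrl.read_camera("wrist");save(p,"w5");look(p,["book_small"])
```

```text
11.5 [ 0.4278 -0.388   0.2183] [0.785  0.6195 0.0001 0.0003] [-1.0364  0.5873  0.9049] 0.9997066538707318 0.0 [-0.9124  0.0736  1.8224  0.0003  1.2448 -0.678 ]
turn [0.04 0.01 0.07] shift [ -4.5  -1.1 130.3]
book_small 0.97 [ 0.4259 -0.3805  0.1089]
```

View pics/w5.png

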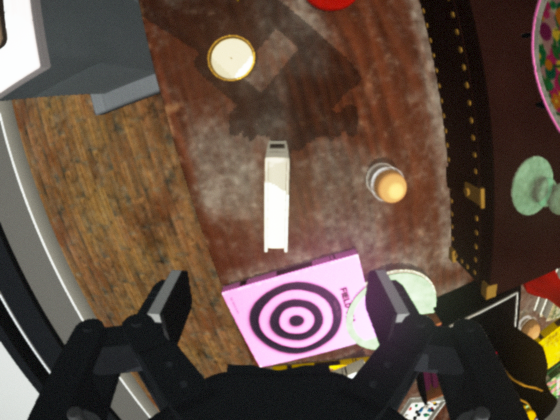

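Small book: top face from (276,152) to (276,250), aligned and centred under the gripper.

In the tool's units: 129 mm is 0.215, 100 mm is 0.1667.

Request:
{"method": "send_rows", "body": {"rows": "0 0 0 -0.0067 -0.0017 0 1;0 0 0 -0.0067 -0.0017 0.0833 1;0 0 0 -0.0067 -0.0017 0.1667 1;0 0 0 -0.0067 -0.0017 0.215 1;0 0 0 -0.0067 -0.0017 0.215 1;0 0 0 -0.0067 -0.0017 0.215 -1;0 0 0 -0.0067 -0.0017 0.215 -1;0 0 0 -0.0067 -0.0017 0.215 -1"}}

```text
time: 12.6
eef_pos: [0.426, -0.3928, 0.09]
tcp_rot: [0.785, 0.619, -0.0, 0.001]
contact_force: [0.2, 0.1, -0.4]
opening: 0.376
finger_force: 0.0
```

Request:
{"method": "send_rows", "body": {"rows": "0 0 0 0 0 0 -1;0 0 0 0 0 0 -1;0 0 0 0 0 0 -1"}}

```text
time: 12.98
eef_pos: [0.4259, -0.3928, 0.0897]
tcp_rot: [0.785, 0.619, -0.0, 0.001]
contact_force: [-0.2, -0.8, 6.2]
opening: 0.212
finger_force: 61.5
```

In the tool's units: -215 mm is -0.3583, -160 mm is -0.2667.

Request:
{"method": "send_rows", "body": {"rows": "0 0 0 0 0 -0.0333 -1;0 0 0 0 0 -0.1 -1;0 0 0 0 0 -0.1833 -1;0 0 0 0 0 -0.2667 -1;0 0 0 0 0 -0.3583 -1;0 0 0 0 0 -0.3583 -1;0 0 0 0 0 -0.3583 -1"}}

```text
time: 13.85
eef_pos: [0.425, -0.3914, 0.3029]
tcp_rot: [0.785, 0.619, 0.0, -0.001]
contact_force: [-0.4, -0.5, -1.9]
opening: 0.211
finger_force: 60.7
```

```bash
sed -i 's/LC=np.array(\[.565,.111\])/LC=np.array([.567,.1105])/' h.py
python3 - <<'E'
from h import *
st(); x,y=TK[1]; print(TK);go(.44,0,.3,-5); go(x,y,.3,-5)
E
```

```text
13.85 [ 0.425  -0.3914  0.3029] [ 0.7851  0.6194  0.     -0.0006] [-0.4013 -0.5469 -1.9181] 0.2105704547742659 60.69604754447937 [-0.9198  0.02    1.7242  0.      1.3985 -0.6849]
[array([0.5833, 0.2973]), array([0.5724, 0.1728]), array([0.5615, 0.0482]), array([ 0.5506, -0.0763])]
turn [-0.04 -0.04 -8.46] shift [384.2 -76.5   3.2]
turn [-0.04 -0.04 -8.46] shift [583.   12.1   3.3]
```

In the tool's units: 384 mm is 0.64, 335 mm is 0.5583, -8.5 degrees is -0.0944.

Request:
{"method": "send_rows", "body": {"rows": "0 0 -0.0111 0.0667 -0.0133 -0.0083 -1;0 0 -0.0222 0.1417 -0.0283 -0.0083 -1;0 0 -0.0333 0.225 -0.045 -0.0083 -1;0 0 -0.0444 0.3083 -0.0617 -0.0083 -1;0 0 -0.0556 0.3917 -0.0783 -0.0083 -1;0 0 -0.0667 0.475 -0.095 -0.0083 -1;0 0 -0.0778 0.5583 -0.11 -0.0083 -1;0 0 -0.0944 0.64 -0.1267 -0.0083 -1"}}

```text
time: 14.85
eef_pos: [0.4395, 0.0011, 0.3056]
tcp_rot: [0.737, 0.676, -0.001, -0.002]
contact_force: [0.6, 0.8, -0.7]
opening: 0.21
finger_force: 60.7
```

Run:
```python
from h import *
st(); x,y=TK[1]; go(x,y,.17,-5)
```

```text
14.85 [0.4395 0.0011 0.3056] [ 0.7368  0.6761 -0.0013 -0.002 ] [ 0.5588  0.8392 -0.6768] 0.2099715338557358 60.69814682006836 [-0.2292 -0.3119  2.0133  0.0001  1.445  -0.1433]
turn [-0.27 -0.05  0.07] shift [182.4 118.4 135.2]
```

In the tool's units: 182 mm is 0.3033, 135 mm is 0.225.

Request:
{"method": "send_rows", "body": {"rows": "0 0 0 0.0667 0.0433 0 -1;0 0 0 0.1417 0.0917 0.05 -1;0 0 0 0.2083 0.1367 0.1167 -1;0 0 0 0.275 0.1783 0.1833 -1;0 0 0 0.3033 0.1967 0.225 -1;0 0 0 0.3033 0.1967 0.225 -1;0 0 0 0.3033 0.1967 0.225 -1"}}

```text
time: 15.72
eef_pos: [0.5735, 0.1698, 0.1729]
tcp_rot: [0.737, 0.676, -0.001, -0.0]
contact_force: [0.0, -0.9, -0.8]
opening: 0.213
finger_force: 60.7
```

Run:
```python
from h import *
st(); x,y=TK[1]; go(x,y,.104,-5)
p=ctrl.read_camera("wrist");save(p,"w6");look(p,["book_small","ticket_0"])
```

```text
15.725 [0.5735 0.1698 0.1729] [ 0.7371  0.6758 -0.0008 -0.0004] [ 0.0341 -0.9294 -0.8422] 0.21254425192113635 60.66027760505676 [ 0.1185  0.1617  1.8118 -0.0003  1.1698  0.2053]
turn [-0.09  0.04  0.03] shift [ 2.9 -1.2 68.9]
book_small 0.89 [0.5753 0.1913 0.188 ]
book_small 0.69 [ 0.4337 -0.0755  0.061 ]
ticket_0 0.91 [0.5499 0.301  0.0196]
ticket_0 0.65 [0.5338 0.1767 0.0226]
```

View pics/w6.png

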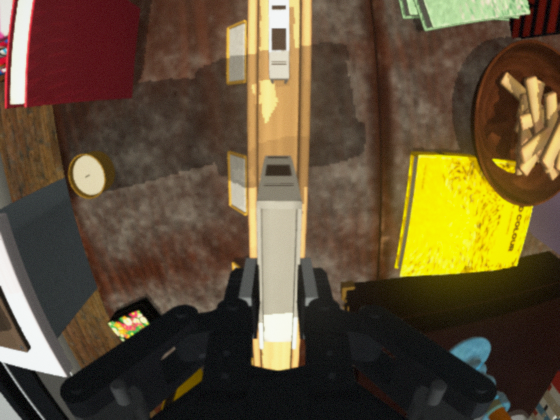

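The book is in line with the channel (278,230) beside ticket_1 (237,183). Lowering it.

In the tool's units: 70 mm is 0.1167, 68 mm is 0.1133.

Request:
{"method": "send_rows", "body": {"rows": "0 0 0 0.005 -0.0017 0 -1;0 0 0 0.005 -0.0017 0.05 -1;0 0 0 0.005 -0.0017 0.0917 -1;0 0 0 0.005 -0.0017 0.1083 -1;0 0 0 0.005 -0.0017 0.1133 -1;0 0 0 0.005 -0.0017 0.1167 -1;0 0 0 0.005 -0.0017 0.1167 -1"}}

```text
time: 16.75
eef_pos: [0.5741, 0.1734, 0.1043]
tcp_rot: [0.737, 0.676, 0.001, 0.0]
contact_force: [0.3, 0.2, -1.0]
opening: 0.217
finger_force: 60.7
```

In the tool's units: 2 mm is 0.0033, 1 mm is 0.0017.

Request:
{"method": "send_rows", "body": {"rows": "0 0 0 0 0 0.0017 -1;0 0 0 0 0 0.0033 -1;0 0 0 0 0 0.0033 -1;0 0 0 0 0 0.0033 -1"}}

```text
time: 17.25
eef_pos: [0.5737, 0.1735, 0.1017]
tcp_rot: [0.737, 0.676, 0.0, 0.0]
contact_force: [-0.3, 0.5, 0.2]
opening: 0.215
finger_force: 60.9
```

In the tool's units: 1.5 mm is 0.0025, 1 mm is 0.0017.

Request:
{"method": "send_rows", "body": {"rows": "0 0 0 0 0 0.0017 -1;0 0 0 0 0 0.0025 -1;0 0 0 0 0 0.0025 -1"}}

```text
time: 17.62
eef_pos: [0.5741, 0.1735, 0.1017]
tcp_rot: [0.737, 0.676, 0.0, 0.0]
contact_force: [-2.6, 0.4, 7.4]
opening: 0.209
finger_force: 61.7
```

Request:
{"method": "send_rows", "body": {"rows": "0 0 0 0 0 0 -0.5;0 0 0 0 0 0 -0.3;0 0 0 0 0 0 -0.1;0 0 0 0 0 0 0;0 0 0 0 0 0 0;0 0 0 0 0 0 0"}}

```text
time: 18.38
eef_pos: [0.5734, 0.1734, 0.0998]
tcp_rot: [0.737, 0.676, -0.0, 0.0]
contact_force: [0.6, 0.3, -0.0]
opening: 0.497
finger_force: 0.0
```

In the tool's units: -200 mm is -0.3333, -160 mm is -0.2667.

Request:
{"method": "send_rows", "body": {"rows": "0 0 0 0 0 -0.0333 0;0 0 0 0 0 -0.1 0;0 0 0 0 0 -0.1833 0;0 0 0 0 0 -0.2667 0;0 0 0 0 0 -0.3333 0;0 0 0 0 0 -0.3333 0"}}

```text
time: 19.12
eef_pos: [0.5755, 0.1737, 0.307]
tcp_rot: [0.737, 0.676, 0.005, 0.003]
contact_force: [0.5, 0.7, -0.1]
opening: 0.498
finger_force: 0.0
```

Run:
```python
from h import *
st(); go(.4268,.3246,.29,-10)
p=ctrl.read_camera("wrist");look(p,["book_small","card_deck","ticket_0","book_medium"]);
```

```text
19.125 [0.5755 0.1737 0.307 ] [0.737  0.6759 0.0047 0.0033] [ 0.4834  0.7383 -0.1267] 0.498393807789631 0.0 [ 0.1245  0.0637  1.6717 -0.      1.3946  0.211 ]
turn [ 0.64 -0.17  5.04] shift [ 137.5 -161.4   15.5]
book_small 0.73 [0.5715 0.1811 0.1199]
book_small 0.19 [ 0.5074 -0.0705  0.017 ]
card_deck 0.61 [0.582  0.2961 0.0993]
card_deck 0.34 [ 0.5048 -0.0654  0.0172]
ticket_0 0.91 [0.5221 0.0542 0.0172]
ticket_0 0.79 [0.5358 0.1786 0.019 ]
ticket_0 0.62 [0.5458 0.3027 0.0179]
ticket_0 0.58 [ 0.5084 -0.0674  0.0159]
book_medium 0.74 [0.437  0.3271 0.1294]
book_medium 0.34 [0.5489 0.3011 0.0205]
```

In the tool's units: -161 mm is -0.2683, 137 mm is 0.2283, 5 degrees is 0.0556.

Request:
{"method": "send_rows", "body": {"rows": "0 0 0.0111 0.05 -0.0583 0 1;0 0 0.0333 0.1 -0.1167 0 1;0 0 0.0556 0.15 -0.175 0 1;0 0 0.0556 0.1917 -0.2333 0 1;0 0 0.0556 0.2283 -0.2683 0.0083 1;0 0 0.0556 0.2283 -0.2683 0.0333 1;0 0 0.0556 0.2283 -0.2683 0.0333 1;0 0 0.0556 0.2283 -0.2683 0.0333 1"}}

```text
time: 20.38
eef_pos: [0.4254, 0.323, 0.2792]
tcp_rot: [0.766, 0.642, -0.001, -0.0]
contact_force: [-0.1, -0.1, -0.8]
opening: 1.0
finger_force: 0.0
```

Run:
```python
from h import *
st(); go(.4268,.3246,.138,-10)
p=ctrl.read_camera("wrist");save(p,"w7");look(p,["book_medium"]);
```

```text
20.375 [0.4254 0.323  0.2792] [ 0.7663  0.6425 -0.0007 -0.    ] [-0.09   -0.1484 -0.7922] 1.0004466194417072 0.0 [ 0.4594 -0.0682  1.8531 -0.0003  1.3579  0.6348]
turn [-0.05  0.06 -0.04] shift [  2.    1.2 141.1]
book_medium 0.97 [0.4288 0.3376 0.1593]
```

View pics/w7.png

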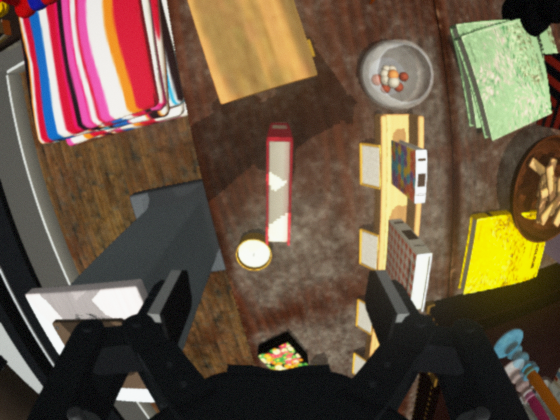

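Medium book: top face from (279,137) to (278,243), aligned. The deck (420,175) and small book (423,260) stand in the channel.

In the tool's units: 140 mm is 0.2333, 125 mm is 0.2083.

Request:
{"method": "send_rows", "body": {"rows": "0 0 0 0.0033 0.0017 0.05 1;0 0 0 0.0033 0.0017 0.1333 1;0 0 0 0.0033 0.0017 0.2083 1;0 0 0 0.0033 0.0017 0.2333 1;0 0 0 0.0033 0.0017 0.2333 1;0 0 0 0.0033 0.0017 0.2333 -1;0 0 0 0.0033 0.0017 0.2333 -1;0 0 0 0.0033 0.0017 0.2333 -1"}}

```text
time: 21.48
eef_pos: [0.4269, 0.326, 0.1412]
tcp_rot: [0.766, 0.643, 0.001, 0.0]
contact_force: [0.1, -1.0, -0.5]
opening: 0.375
finger_force: 0.0
```

Request:
{"method": "send_rows", "body": {"rows": "0 0 0 0 0 0 -1;0 0 0 0 0 0 -1;0 0 0 0 0 0 -1"}}

```text
time: 21.85
eef_pos: [0.4269, 0.326, 0.141]
tcp_rot: [0.766, 0.643, 0.001, 0.0]
contact_force: [-0.8, 0.2, 5.4]
opening: 0.241
finger_force: 61.9
```

In the tool's units: -80 mm is -0.1333, -60 mm is -0.1.

Request:
{"method": "send_rows", "body": {"rows": "0 0 0 0 0 -0.0333 -1;0 0 0 0 0 -0.1 -1;0 0 0 0 0 -0.1333 -1;0 0 0 0 0 -0.1333 -1;0 0 0 0 0 -0.1333 -1"}}

```text
time: 22.48
eef_pos: [0.4251, 0.325, 0.2174]
tcp_rot: [0.766, 0.643, -0.002, -0.0]
contact_force: [-0.6, 0.5, -3.1]
opening: 0.236
finger_force: 61.0
```

Run:
```python
from h import *
st(); x,y=TK[2]; go(.44,y+.01,.22,-5); go(x,y,.22,-5)
```

```text
22.475 [0.4251 0.325  0.2174] [ 0.7658  0.643  -0.002  -0.0004] [-0.5926  0.4552 -3.0768] 0.23621709820423145 60.99711298942566 [ 0.463  -0.0195  1.9193 -0.0001  1.2459  0.637 ]
turn [-0.19  0.14 -4.96] shift [-260.1   60.9   -2.1]
turn [-0.19  0.14 -4.96] shift [-248.9  182.3   -2.5]
```

In the tool's units: -258 mm is -0.43, -256 mm is -0.4267, -5 degrees is -0.0556.

Request:
{"method": "send_rows", "body": {"rows": "0 0 -0.0111 -0.0583 0.0133 0 -1;0 0 -0.0222 -0.1333 0.0317 -0.0083 -1;0 0 -0.0333 -0.2167 0.05 -0.0083 -1;0 0 -0.0444 -0.3 0.07 -0.0083 -1;0 0 -0.0556 -0.3833 0.09 -0.0083 -1;0 0 -0.0556 -0.43 0.125 -0.0083 -1;0 0 -0.0556 -0.4267 0.1833 -0.0083 -1;0 0 -0.0556 -0.4217 0.2417 -0.0083 -1"}}

```text
time: 23.48
eef_pos: [0.525, 0.0505, 0.2225]
tcp_rot: [0.738, 0.675, -0.001, -0.001]
contact_force: [-0.6, 0.3, -1.5]
opening: 0.236
finger_force: 61.0
```

Run:
```python
from h import *
st(); x,y=TK[2]; go(x,y,.22,-5)
```

```text
23.475 [0.525  0.0505 0.2225] [ 0.7376  0.6753 -0.0013 -0.0014] [-0.5777  0.2792 -1.465 ] 0.2359664037161188 60.98805785179138 [-0.0966 -0.0418  1.9316 -0.      1.2555 -0.0084]
turn [-0.21 -0.   -0.05] shift [ 1.  36.6  2.4]
```

In the tool's units: 64 mm is 0.1067, 62 mm is 0.1033.

Request:
{"method": "send_rows", "body": {"rows": "0 0 0 0.0017 0.0333 0 -1;0 0 0 0.0017 0.0617 0 -1;0 0 0 0.0017 0.0617 0.0333 -1;0 0 0 0.0017 0.0617 0.075 -1;0 0 0 0.0017 0.0617 0.1033 -1;0 0 0 0.0017 0.0617 0.1067 -1;0 0 0 0.0017 0.0617 0.1067 -1;0 0 0 0.0017 0.0617 0.1067 -1"}}

```text
time: 24.48
eef_pos: [0.5629, 0.0491, 0.1621]
tcp_rot: [0.737, 0.676, 0.001, 0.001]
contact_force: [-0.5, -0.9, -2.3]
opening: 0.237
finger_force: 61.0
```

Run:
```python
from h import *
st(); x,y=TK[2]; go(x,y,.153,-5)
p=ctrl.read_camera("wrist");save(p,"w8");look(p,["book_medium","ticket_0"])
```

```text
24.475 [0.5629 0.0491 0.1621] [0.737  0.6758 0.0008 0.0009] [-0.5034 -0.8628 -2.2898] 0.23733464857412212 60.98913073539734 [-0.0926  0.0989  1.9025 -0.      1.1378 -0.006 ]
turn [0.13 0.   0.04] shift [-0.9 -1.3  9.1]
book_medium 0.94 [0.5629 0.0684 0.1796]
ticket_0 0.7 [0.5234 0.0575 0.0181]
ticket_0 0.68 [0.5365 0.1719 0.023 ]
```

View pics/w8.png

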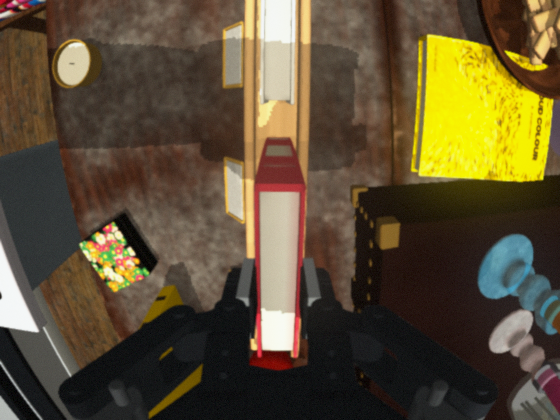

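The medium book (279,230) sits inside the channel line, next to ticket_2 (235,190). Lowering it.

In the tool's units: 9 mm is 0.015, 7 mm is 0.0117.

Request:
{"method": "send_rows", "body": {"rows": "0 0 0 0 -0.0017 0.0067 -1;0 0 0 0 -0.0017 0.0117 -1;0 0 0 0 -0.0017 0.015 -1;0 0 0 0 -0.0017 0.015 -1;0 0 0 0 -0.0017 0.015 -1"}}

```text
time: 25.25
eef_pos: [0.5616, 0.049, 0.1531]
tcp_rot: [0.737, 0.676, 0.0, 0.0]
contact_force: [-1.7, -1.3, 5.7]
opening: 0.233
finger_force: 62.0
```

In the tool's units: 1.5 mm is 0.0025, 1 mm is 0.0017.

Request:
{"method": "send_rows", "body": {"rows": "0 0 0 0 0 0.0017 -1;0 0 0 0 0 0.0025 -1;0 0 0 0 0 0.0025 -1"}}

```text
time: 25.62
eef_pos: [0.5621, 0.049, 0.1531]
tcp_rot: [0.737, 0.676, 0.0, 0.001]
contact_force: [-3.2, -0.8, 9.9]
opening: 0.24
finger_force: 62.6
```

Request:
{"method": "send_rows", "body": {"rows": "0 0 0 0 0 0 -0.45;0 0 0 0 0 0 -0.25;0 0 0 0 0 0 -0.1;0 0 0 0 0 0 0;0 0 0 0 0 0 0;0 0 0 0 0 0 0"}}

```text
time: 26.38
eef_pos: [0.5612, 0.0492, 0.1503]
tcp_rot: [0.737, 0.676, -0.0, -0.0]
contact_force: [-0.7, -0.1, -0.3]
opening: 0.501
finger_force: 0.0
```

In the tool's units: -140 mm is -0.2333, -110 mm is -0.1833.

Request:
{"method": "send_rows", "body": {"rows": "0 0 0 0 0 -0.0333 0;0 0 0 0 0 -0.1 0;0 0 0 0 0 -0.1833 0;0 0 0 0 0 -0.2333 0;0 0 0 0 0 -0.2333 0;0 0 0 0 0 -0.2333 0"}}

```text
time: 27.12
eef_pos: [0.5607, 0.0492, 0.2898]
tcp_rot: [0.737, 0.676, -0.0, -0.0]
contact_force: [-0.0, 0.0, -0.3]
opening: 0.499
finger_force: 0.0
```

Run:
```python
from h import *
st(); go(.4305,-.1128,.28,7.6)
p=ctrl.read_camera("wrist");look(p,["book_medium","ticket_0","red_vase","book_large"])
```

```text
27.125 [0.5607 0.0492 0.2898] [ 0.7371  0.6758 -0.0003 -0.0004] [-0.0242  0.0012 -0.2751] 0.4994311783771602 0.0 [-0.0926 -0.0077  1.7754  0.      1.3748 -0.006 ]
turn [ -0.05  -0.01 -12.56] shift [-172.7 -115.7    9.9]
book_medium 0.79 [0.5648 0.061  0.1711]
ticket_0 0.66 [0.5337 0.1731 0.021 ]
ticket_0 0.65 [0.5215 0.0548 0.0195]
ticket_0 0.63 [ 0.4324 -0.0708  0.0969]
ticket_0 0.62 [ 0.51   -0.068   0.0179]
red_vase 0.65 [ 0.5323 -0.1746  0.0629]
book_large 0.72 [ 0.4337 -0.071   0.1045]
book_large 0.65 [0.5543 0.0977 0.0289]
```

In the tool's units: -173 mm is -0.2883, -150 mm is -0.25, -12.5 degrees is -0.1389.

Request:
{"method": "send_rows", "body": {"rows": "0 0 -0.0333 -0.05 -0.0417 0 0.3;0 0 -0.0667 -0.1167 -0.1 0 0.5;0 0 -0.1 -0.1833 -0.15 0 0.5;0 0 -0.1389 -0.25 -0.1833 0 0.5;0 0 -0.1389 -0.2883 -0.1933 0.0167 0.5;0 0 -0.1389 -0.2883 -0.1933 0.0167 0.5;0 0 -0.1389 -0.2883 -0.1933 0.0167 0.5"}}

```text
time: 28.25
eef_pos: [0.4308, -0.1127, 0.2802]
tcp_rot: [0.659, 0.752, 0.0, -0.0]
contact_force: [0.8, -0.3, 1.0]
opening: 0.751
finger_force: 0.0
```

Run:
```python
from h import *
st(); go(.4305,-.1128,.148,7.6)
p=ctrl.read_camera("wrist");save(p,"w9");look(p,["book_large","red_vase"])
```

```text
28.25 [ 0.4308 -0.1127  0.2802] [ 0.6591  0.752   0.0001 -0.0003] [ 0.8451 -0.2594  1.0031] 0.7509879869957454 0.0 [-0.4848 -0.2872  2.0396  0.0005  1.3898 -0.6164]
turn [-0.01 -0.04 -0.06] shift [ -0.1  -0.3 132.2]
book_large 0.9 [ 0.43   -0.1133  0.1725]
red_vase 0.78 [ 0.5183 -0.1733  0.1086]
```

View pics/w9.png

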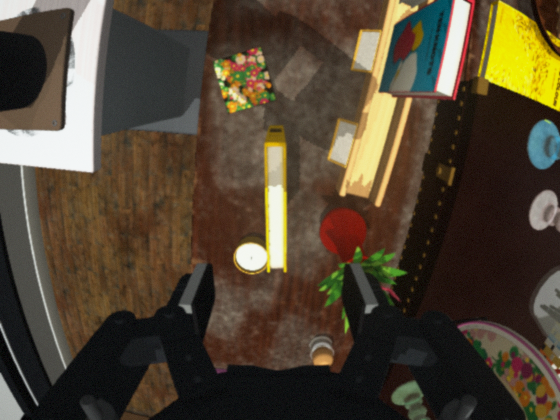

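Large book: top face from (275,145) to (277,270), aligned. The vase base is at (345,232) and the flowers at (360,285). I'll check finger clearance to the flowers before descending.

Run:
```python
from h import *
p=ctrl.read_camera("wrist");print(np.linalg.inv(p["extrinsics"])[:3,3])
for q in[(322,300),(330,285),(345,330),(340,262),(405,270)]: print(q,fray(p,*q,.17),fray(p,*q,.2))
for q in[(265,145),(285,145),(266,270),(287,270)]: print(fray(p,*q,.175))
print(fray(p,345,195,.034),fray(p,378,205,.046))
```

```text
[ 0.4194 -0.0285  0.4342]
(322, 300) [ 0.488  -0.2099  0.17  ] [ 0.4802 -0.1893  0.2   ]
(330, 285) [ 0.4923 -0.1914  0.17  ] [ 0.484  -0.1729  0.2   ]
(345, 330) [ 0.5211 -0.247   0.17  ] [ 0.5095 -0.2222  0.2   ]
(340, 262) [ 0.4965 -0.1652  0.17  ] [ 0.4877 -0.1497  0.2   ]
(405, 270) [ 0.5652 -0.1677  0.17  ] [ 0.5486 -0.1519  0.2   ]
[ 0.4143 -0.0666  0.175 ]
[ 0.4301 -0.0645  0.175 ]
[ 0.4288 -0.1793  0.175 ]
[ 0.4479 -0.1768  0.175 ]
[ 0.5226 -0.1375  0.034 ] [ 0.5663 -0.1414  0.046 ]
```

In the tool's units: 131 mm is 0.2183, 115 mm is 0.1917.

Request:
{"method": "send_rows", "body": {"rows": "0 0 0 0 0 0.0667 0.5;0 0 0 0 0 0.1333 0.5;0 0 0 0 0 0.1917 0.5;0 0 0 0 0 0.2183 0.5;0 0 0 0 0 0.2183 0.5;0 0 0 0 0 0.2183 -1;0 0 0 0 0 0.2183 -1;0 0 0 0 0 0.2183 -1"}}

```text
time: 29.45
eef_pos: [0.4316, -0.1136, 0.1509]
tcp_rot: [0.659, 0.752, 0.0, 0.001]
contact_force: [-0.0, 1.2, 4.0]
opening: 0.18
finger_force: 62.0
```

Request:
{"method": "send_rows", "body": {"rows": "0 0 0 0 0 0 -1;0 0 0 0 0 0 -1;0 0 0 0 0 0 -1"}}

```text
time: 29.82
eef_pos: [0.4316, -0.1136, 0.1509]
tcp_rot: [0.659, 0.752, 0.0, 0.001]
contact_force: [-0.3, 0.2, 5.7]
opening: 0.183
finger_force: 62.3
```

In the tool's units: -70 mm is -0.1167, -55 mm is -0.0917.

Request:
{"method": "send_rows", "body": {"rows": "0 0 0 0 0 -0.0333 -1;0 0 0 0 0 -0.0917 -1;0 0 0 0 0 -0.1167 -1;0 0 0 0 0 -0.1167 -1;0 0 0 0 0 -0.1167 -1"}}

```text
time: 30.45
eef_pos: [0.4298, -0.1127, 0.2176]
tcp_rot: [0.659, 0.752, -0.0, -0.001]
contact_force: [-0.9, 0.3, -2.6]
opening: 0.183
finger_force: 61.3
```

Run:
```python
from h import *
st(); x,y=TK[3]; go(.45,y+.015,.22,-5); go(x+.001,y+.015,.22,-5)
```

```text
30.45 [ 0.4298 -0.1127  0.2176] [ 0.6591  0.752  -0.0003 -0.0014] [-0.9161  0.3074 -2.6325] 0.18299141296694768 61.259297132492065 [-0.4855 -0.2427  2.1183 -0.      1.2689 -0.6169]
turn [-0.15 -0.08 12.53] shift [48.3 26.8 -2.4]
turn [-0.15 -0.08 12.53] shift [ 35.  127.5  -2.7]
```

In the tool's units: 127 mm is 0.2117, 105 mm is 0.175, 12.5 degrees is 0.1389.

Request:
{"method": "send_rows", "body": {"rows": "0 0 0.0444 0.0333 0.0133 -0.0033 -1;0 0 0.0889 0.0667 0.03 -0.0033 -1;0 0 0.1389 0.08 0.045 -0.0033 -1;0 0 0.1389 0.0767 0.0833 -0.0033 -1;0 0 0.1389 0.07 0.125 -0.0033 -1;0 0 0.1389 0.0633 0.175 -0.0033 -1;0 0 0.1389 0.0567 0.2117 -0.0033 -1;0 0 0.1389 0.0567 0.2117 -0.0033 -1"}}

```text
time: 31.45
eef_pos: [0.5521, -0.0626, 0.2191]
tcp_rot: [0.737, 0.676, -0.001, -0.002]
contact_force: [-0.9, 0.0, -1.9]
opening: 0.186
finger_force: 61.3
```

In the tool's units: 45 mm is 0.075, 30 mm is 0.05.

Request:
{"method": "send_rows", "body": {"rows": "0 0 0 0 0 0.0167 -1;0 0 0 0 0 0.05 -1;0 0 0 0 0 0.075 -1;0 0 0 0 0 0.075 -1;0 0 0 0 0 0.075 -1"}}

```text
time: 32.08
eef_pos: [0.5522, -0.0628, 0.1765]
tcp_rot: [0.737, 0.676, 0.0, 0.0]
contact_force: [-0.4, 0.1, -2.2]
opening: 0.181
finger_force: 61.2
```

Run:
```python
from h import *
st(); x,y=TK[3]; go(x+.001,y+.0135,.163,-5)
p=ctrl.read_camera("wrist");save(p,"w10");look(p,["book_large","ticket_0","red_vase"])
```

```text
32.075 [ 0.5522 -0.0628  0.1765] [0.7371 0.6758 0.0001 0.0002] [-0.4453  0.0537 -2.1858] 0.18114428794277862 61.2467086315155 [-0.2959  0.0642  1.9117 -0.      1.1652 -0.2092]
turn [0.03 0.01 0.03] shift [ 0.  -0.6 13.5]
book_large 0.62 [ 0.5528 -0.0452  0.1955]
ticket_0 0.95 [0.5176 0.0548 0.0187]
ticket_0 0.86 [ 0.5081 -0.0668  0.0168]
red_vase 0.82 [ 0.5268 -0.173   0.1219]
```

View pics/w10.png

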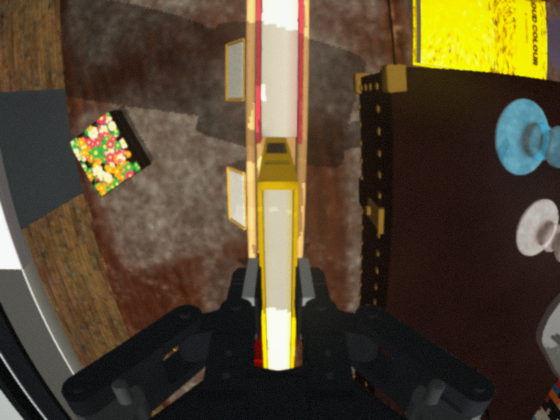

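The large book is in the channel line at (278,250), with a small gap to the medium book at (278,138). Lowering it.

In the tool's units: 14 mm is 0.0233, 13 mm is 0.0217.

Request:
{"method": "send_rows", "body": {"rows": "0 0 0 0 0 0.0083 -1;0 0 0 0 0 0.0167 -1;0 0 0 0 0 0.0217 -1;0 0 0 0 0 0.0233 -1;0 0 0 0 0 0.0233 -1"}}

```text
time: 32.9
eef_pos: [0.5523, -0.0626, 0.163]
tcp_rot: [0.737, 0.676, 0.0, 0.0]
contact_force: [-1.0, 1.0, 3.0]
opening: 0.178
finger_force: 61.8
```

Request:
{"method": "send_rows", "body": {"rows": "0 0 0 0 0 0.0017 -1;0 0 0 0 0 0.0025 -1;0 0 0 0 0 0.0025 -1"}}

```text
time: 33.28
eef_pos: [0.5529, -0.0626, 0.163]
tcp_rot: [0.737, 0.676, 0.001, 0.001]
contact_force: [-2.1, 2.9, 7.6]
opening: 0.182
finger_force: 62.5
```

Request:
{"method": "send_rows", "body": {"rows": "0 0 0 0 0 0 -0.55;0 0 0 0 0 0 -0.35;0 0 0 0 0 0 -0.15;0 0 0 0 0 0 0;0 0 0 0 0 0 0;0 0 0 0 0 0 0"}}

```text
time: 34.02
eef_pos: [0.5521, -0.0628, 0.1608]
tcp_rot: [0.737, 0.676, -0.0, 0.0]
contact_force: [0.6, 0.3, -0.6]
opening: 0.497
finger_force: 0.0
```

Request:
{"method": "send_rows", "body": {"rows": "0 0 0 0 0 -0.0333 0;0 0 0 0 0 -0.1 0;0 0 0 0 0 -0.1833 0;0 0 0 0 0 -0.25 0;0 0 0 0.0667 -0.0833 -0.25 0;0 0 0 0.1333 -0.1667 -0.25 0;0 0 0 0.1333 -0.1667 -0.25 0;0 0 0 0.1333 -0.1667 -0.25 0"}}

```text
time: 35.02
eef_pos: [0.4595, 0.0257, 0.3112]
tcp_rot: [0.737, 0.676, 0.0, 0.001]
contact_force: [-0.1, 0.6, 0.1]
opening: 0.499
finger_force: 0.0
```

Run:
```python
from h import *
st()
for c in("wrist","top","scene"):
    p=ctrl.read_camera(c);print(c);look(p,["book_large","book_medium","book_small","card_deck","ticket_0","red_vase"],4)
    if c!="wrist":save(p,c+"F")
a=cv2.imread("pics/topF.png")[180:240,170:430];b=cv2.imread("pics/sceneF.png")[130:300,200:440]
f=lambda c:cv2.resize(c,(800,int(800/c.shape[1]*c.shape[0])),interpolation=cv2.INTER_CUBIC)
cv2.imwrite("pics/F.png",np.vstack([f(a),cv2.resize(f(b),(800,415))]))
```

```text
35.025 [0.4595 0.0257 0.3112] [0.7368 0.6761 0.0003 0.0007] [-0.0898  0.6159  0.1489] 0.499395413849478 0.0 [-0.165  -0.2654  1.9673 -0.0003  1.4383 -0.0791]
wrist
book_large 0.8 [ 0.5468 -0.0498  0.1557]
book_medium 0.65 [0.5535 0.051  0.1631]
book_small 0.81 [0.5653 0.1731 0.1188]
card_deck 0.33 [ 0.5476 -0.0505  0.1542]
ticket_0 0.96 [0.5348 0.1735 0.0192]
ticket_0 0.61 [0.5212 0.0542 0.0177]
ticket_0 0.58 [ 0.5053 -0.0659  0.0176]
ticket_0 0.29 [ 0.5459 -0.0507  0.1553]
red_vase 0.74 [ 0.4981 -0.1867  0.1615]
top
book_large 0.84 [ 0.5382 -0.1103  0.1504]
book_small 0.81 [0.5649 0.1702 0.1102]
card_deck 0.62 [0.5818 0.3021 0.0786]
card_deck 0.49 [0.5984 0.5324 0.084 ]
ticket_0 0.77 [0.5355 0.1791 0.0221]
ticket_0 0.62 [0.523  0.0521 0.025 ]
ticket_0 0.48 [0.5408 0.2996 0.0179]
ticket_0 0.45 [ 0.5139 -0.0529  0.0224]
scene
book_large 0.58 [ 0.5407 -0.0812  0.109 ]
book_medium 0.9 [0.5527 0.0402 0.1123]
book_medium 0.47 [0.5375 0.1733 0.0178]
card_deck 0.63 [0.5899 0.5317 0.0553]
card_deck 0.49 [0.58   0.2909 0.0617]
ticket_0 0.65 [0.5256 0.0436 0.0145]
ticket_0 0.64 [0.5385 0.1736 0.0182]
ticket_0 0.6 [ 0.5072 -0.0768  0.0227]
ticket_0 0.57 [0.545  0.2928 0.015 ]
```

View pics/F.png

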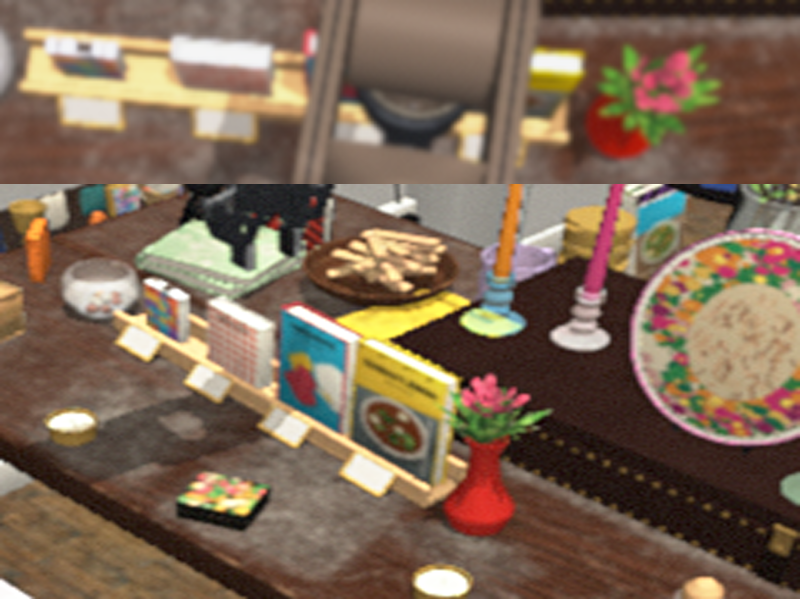

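The final picture shows all four upright in the channel with covers to the tickets: deck (165,308), small (240,342), medium (316,370), large (403,415). They step down from the vase to the bowl, the vase is unmoved and the gripper is clear. Handing in.

```bash
python3 -c "
from plant import ctrl;print(ctrl.sign_off())"
```

```text
the job is handed in; nothing more can be done
None
```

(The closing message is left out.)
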